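Run the barrel tumbler at its fast speed

ROBOT

A 7-joint arm with a two-finger parallel gripper is mounted at the origin on the work surface; the furniture and walls round the work are solid. World frame = base frame: x ahead of the robot, y to its left, z up, the work surface at z = 0. Lengths are in m, angles in rad, forces in N, time in s.
With the tool pointing down it reaches from about 0.4 to 0.85 m from the base axis. Payload 4.5 kg.
Tool frame: the origin (TCP) lies at the very end of the fingers, on their centre line; the grasp point (between the pads) lies 19 mm behind it (r.pinch_z is the distance from the TCP to the grasp point, in m); z points along the fingers, y is the line along which they close (so a half turn about z gives the same grasp; the last joint's range is limited). The gripper opens to 88 mm and grips with 3 to 60 N. Pads are 18 mm wide; open, the fingers measure 123 mm over their backs; the gripper's body (75 mm by 187 mm) begins 45 mm behind the grasp point.
Start: joints at [-1.188, 0.689, -0.195, 1.565, 0.157, 0.902, -0.215], TCP at [0.214, 0.587, 0.239] pointing down, gripper open.
Joint ranges: [-3.01, 3.01], [-0.46, 2.08], [-1.47, 1.51], [0.13, 2.56], [-1, 4.14], [0.04, 2.09], [-2.66, 2.66]. Speed limits (rad/s): [2.57, 2.57, 3.14, 3.14, 3.14, 3.14, 3.14].

INTERFACE

Orientations are given as a unit quaternion [x, y, z, w].
In Python, from plant import r, cams gives the robot as it stands.
- The arm moves only by the shell command python3 -m pendant 'ROWS' [FORCE]. ROWS is JSON, a list of rows, each a list of 3 entries, a list of its own where there are three numbers: the closure, from -1 (fully open) to 1 (shut), then the shift along the tool's x, y, z in mm, then the turn, a rotation vector about the tool's x, y, z in degrees. A call has 1 to 8 rows; each row shifts and turns the commanded pose from where the row before left it, along the tool's axes as they then stand; what a row does not reach is not made up. A row lasts 1/8 s, in which the tool goes at most 62.5 mm and 10.7 degrees, less where a joint would pass 70% of its speed; a pose out of reach is approached as far as the arm can. A call with a gripper value outside its range is refused whole. The fingers move at their own pace and stop on an object; FORCE is the grip in N (left out, the last holds). Time passes only in rows, so rows that do not move let the fingers close. It gives the time, the measured TCP pose, the force, the opening and the grip force at its end, in the units of the state.
- r.get_state(): the state, without advancing time (a new reading comes with each control period).
- cams.snapshot(name): name is "scene" or "side" or "wrist"; returns a dict with "img" (384x512x3 uint8, red, green, blue), "camera_matrix" (3x3 intrinsics, pixels), "D" ([k1, k2, p1, p2, k3] as OpenCV has them; the pictures are not rectified), "camera_from_world" (4x4, takes a point from world to camera coordinates); the wrist camera has in their place "tool_from_camera" (4x4, takes a point from camera to tool coordinates, whose origin is the TCP and whose axes are the flange's). Camera axes: x right, y up, looking along -z (the intrinsics and any distortion apply to the point x, -y, -z); pixel columns grow to the right and rows downward; lengths in m; the calibration is good to about 2 mm. A picture is of the moment at which its call begins: read the wrist's pose just before it. There is no depth.
- r.finish_job(): hands the job in; it is judged then, once.
The state is a dict: "clock": time; "q": joint angles; "qd": joint speeds; "joint_torque": joint torques, N m; "tool_pos": TCP position; "eef_rot": TCP orientation; "contact_force": force on the tool from outside, world axes, zero at the start; "moment": the same for the moment, N m; "opening": opening from 0.0 (shut) to 1.0 (fully open); "finger_force": force on a finger pad.
Only numpy, scipy, OpenCV 4.12 (cv2) and the standard library are available. Lean on these libraries where they do the work, as an engineer would, in place of code of your own. Each camera call takes 0.05 s, during which the arm holds its last target. There are 200 camera calls.

TASK

With the fingertips, push the tumbler's speed lever from off, past the first click, all the way to its second and last stop (two red dots); then press the green start button fully down and let it come up again. Only push: do not take the lever between the fingers, do not press start before the lever is at its last stop, never press the red button, and leave the loose things lying on the bench where they are.

Things in the scene. Friction and masses are not known exactly. Their poses are not given: they have to be found in the camera images.
- tumbler: Bench barrel tumbler fixed to the bench: green gear housing in front with the speed lever on top, blue barrel (top 128 mm above the bench) behind; base plate 210 x 170 mm. Origin: middle of its underside. Its x points from the lever towards the barrel, y to the left seen from the lever side, z up.
- selector_pivot (a point): Pivot of the speed lever, at tumbler x = -55, y = 0, z = 80 mm; the pivot's axis runs along the tumbler's x. The marked round plate (black dot = off, one red dot = slow, two red dots = fast) stands 19 to 23 mm nearer the robot than the lever and reaches up to 128 mm above the bench at tumbler y = 0. Axes as the tumbler's.
- selector_knob (a point): Centre of the black ball knob (28 mm diameter) of the speed lever; the stem is 9 mm thick. It is 85 mm from the pivot: at lever value v it stands at tumbler x = -55, y = 85 sin(0.5 - v), z = 80 + 85 cos(0.5 - v) mm. It starts leaning towards tumbler +y and is pushed towards -y.
- selector (a joint): Speed lever's angle in rad: 0 = off (start, leans to tumbler +y), 0.5 = first click (slow, upright), 1.0 = second, last stop (fast, leans to -y). Spring clicks hold it at all three. Pushed level at the knob, the first step takes up to about 13 N, the second about 7 N; beyond about 0.25 it jumps on to 0.5 and beyond about 0.75 to 1.0; short of that it springs back.
- start_button_top (a point): Middle of the top of the green start button (cap 30 mm diameter). Two buttons, 64 mm apart, stand on a grey push-button station, 80 x 130 x 44 mm, fixed to the bench; it may stand to the left or right of the tumbler. Pressed straight down.
- start_button (a joint): Travel of the green button in m: 0 = up, 0.006 = fully down. Springs back when released; fully down takes 5 N.
- stop_button_top (a point): Middle of the top of the red stop button beside it, same shape.
- stop_button (a joint): Travel of the red button in m: 0 = up, 0.006 = fully down.
- vice: Small blue vice, 144 x 52 x 48 mm, loose. Origin: middle of its underside as built.
- beige_parts: Clear lidded box of beige small parts, 57 x 77 x 41 mm, loose. Origin: middle of its underside as built.
- grey_parts: Clear lidded box of grey small parts, 57 x 77 x 41 mm, loose. Origin: middle of its underside as built.
- glue: Small white dropper bottle of adhesive standing upright, 29 mm across, 80 mm tall, loose. Origin: middle of its underside as built.
- driver: Screwdriver with red handle, 188 mm long, lying loose. Origin: middle of its underside as built.
- tape: Roll of tape lying flat, 100 mm across, 25 mm high, loose. Origin: middle of its underside as built.

How it is judged:
By the outcome, as a careful person would: the job done as asked, in the order asked, and still so for the second after the job is handed in, with the robot touching nothing.
It also fails if it takes over 48 s, if anything falls off the work surface, if the arm or the gripper's body presses on something with over 40 N, if the wrist force passes 120 N, or if a joint passes its speed limit or range.

## Working session

There is one attempt and no reset: what is moved stays moved. The work goes in short steps, Python scripts to look and compute and a shell command to move; the robot and the scene stay as the last step left them, time stands still between calls to the robot, and variables do not carry over. Pictures are saved under pics/ and viewed, at most 10 in all, crops included, and the job is handed in when it is done.

```bash
mkdir -p pics
python3 - <<'E'
from plant import r,cams
import cv2,numpy as np,pickle
d={}
for n in("scene","side"):
    s=cams.snapshot(n);d[n]=s
    cv2.imwrite(f"pics/{n}0.png",s["img"][:,:,::-1])
    print(n,np.round(s["camera_matrix"],1).tolist(),s["D"],np.round(s["camera_from_world"],3).tolist())
pickle.dump(d,open("d0.pkl","wb"))
s=r.get_state();print(s["clock"],s["tool_pos"],s["eef_rot"],s["contact_force"])
E
```

```text
scene [[375.9, 0.0, 255.1], [0.0, 375.9, 192.9], [0.0, 0.0, 1.0]] [-0.04231207  0.          0.          0.          0.        ] [[-0.552, -0.834, 0.008, 0.3], [0.363, -0.232, 0.903, -0.308], [-0.751, 0.501, 0.43, -0.936], [0.0, 0.0, 0.0, 1.0]]
side [[431.1, 0.0, 252.9], [0.0, 431.1, 191.0], [0.0, 0.0, 1.0]] [-0.0157323  0.         0.         0.         0.       ] [[-0.999, -0.036, -0.012, 0.556], [0.008, -0.501, 0.865, -0.128], [-0.037, 0.865, 0.501, -1.198], [0.0, 0.0, 0.0, 1.0]]
0.1 [0.21346126 0.58680034 0.2379893 ] [ 1.73499414e-01  9.84833621e-01 -8.28070662e-04 -8.54056422e-05] [-0.28471723 -0.52206383 -0.16705964]
```

View pics/scene0.png

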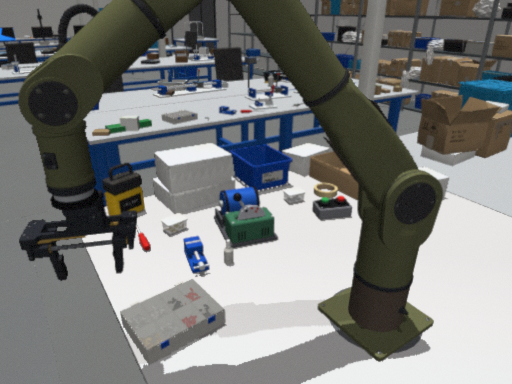

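View pics/side0.png

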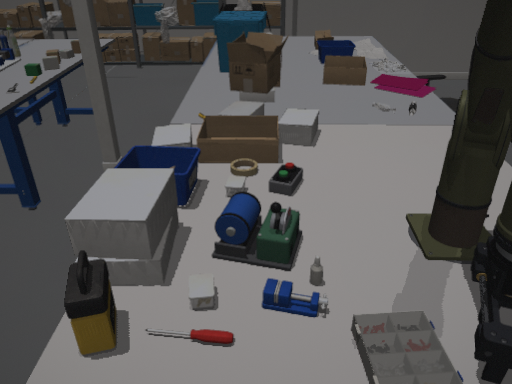

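The side view shows the knob at about (276,207), the green button at (283,174) and red at (290,167). In the scene view the buttons are at about (325,202) and (340,199), and the housing is near (247,222). I'll triangulate with masks, using enlarged crops.

```bash
cat > h.py <<'E'
import numpy as np,cv2
def ray(s,uv):
    p=cv2.undistortPoints(np.array([[uv]],float),s["camera_matrix"],np.array(s["D"]))[0,0]
    T=s["camera_from_world"];R=T[:3,:3];return -R.T@T[:3,3],R.T@np.array([p[0],-p[1],-1.])
def onz(s,uv,z):
    o,d=ray(s,uv);return o+d*(z-o[2])/d[2]
def tri(a,ua,b,ub):
    o,d=ray(a,ua);o2,e=ray(b,ub);t=np.linalg.lstsq(np.c_[d,-e],o2-o,rcond=None)[0]
    p,q=o+d*t[0],o2+e*t[1];return (p+q)/2,np.linalg.norm(p-q)
def proj(s,P):
    T=s["camera_from_world"];c=T[:3,:3]@P+T[:3,3]
    return cv2.projectPoints(np.array([[c[0],-c[1],-c[2]]]),np.zeros(3),np.zeros(3),s["camera_matrix"],np.array(s["D"]))[0].ravel()
E
python3 - <<'E'
from h import *;import pickle
d=pickle.load(open("d0.pkl","rb"))
box={"scene":(200,170,360,250),"side":(205,150,325,265)}
P=[]
for n,(a,b,c,e) in box.items():
    im=d[n]["img"];h=cv2.cvtColor(im,cv2.COLOR_RGB2HSV)
    for nm,lo,hi in(("blue",(105,150,40),(128,255,255)),("green",(40,150,90),(75,255,255)),("dgreen",(50,60,20),(95,255,110)),("red",(0,170,100),(8,255,255)),("black",(0,0,0),(180,255,45))):
        m=cv2.inRange(h,lo,hi)[b:e,a:c]
        N,_,st,ce=cv2.connectedComponentsWithStats(m)
        print(n,nm,[(st[i].tolist()[2:],np.round(ce[i]+[a,b],1).tolist()) for i in range(1,N) if st[i,4]>15])
    cr=cv2.resize(im[b:e,a:c][:,:,::-1],None,fx=640/(c-a),fy=640/(c-a) if n=="scene" else 500/(c-a)*1.0,interpolation=cv2.INTER_CUBIC)
    if n=="side": cr=cv2.resize(im[b:e,a:c][:,:,::-1],(600,575),interpolation=cv2.INTER_CUBIC)
    cv2.imwrite(f"pics/{n}0c.png",cr)
E
```

```text
scene blue [([63, 42, 1036], [250.3, 187.0]), ([7, 22, 79], [223.2, 202.4])]
scene green [([7, 4, 20], [324.8, 199.4])]
scene dgreen [([10, 6, 27], [325.0, 201.5]), ([50, 30, 896], [248.6, 229.5]), ([20, 5, 25], [252.6, 218.4])]
scene red [([8, 4, 20], [340.4, 198.3])]
scene black [([11, 44, 107], [356.4, 181.5]), ([7, 6, 34], [237.0, 197.3]), ([3, 11, 17], [227.1, 205.7]), ([31, 8, 146], [331.8, 203.4]), ([13, 11, 63], [222.0, 220.7]), ([7, 9, 36], [265.1, 231.3])]
side blue [([37, 35, 706], [243.4, 207.3]), ([32, 29, 643], [231.7, 228.8])]
side green []
side dgreen [([11, 8, 69], [282.8, 173.1]), ([43, 55, 1377], [276.6, 239.9]), ([6, 3, 16], [282.5, 210.1])]
side red [([7, 3, 18], [289.1, 164.2])]
side black [([28, 18, 253], [286.4, 174.3]), ([32, 23, 185], [287.2, 186.7]), ([87, 73, 1783], [262.2, 243.7]), ([11, 14, 103], [276.0, 208.6]), ([7, 18, 41], [288.6, 222.4]), ([9, 16, 81], [277.0, 226.1]), ([9, 4, 17], [223.4, 241.5]), ([55, 10, 127], [237.7, 260.1])]
```

View pics/scene0c.png

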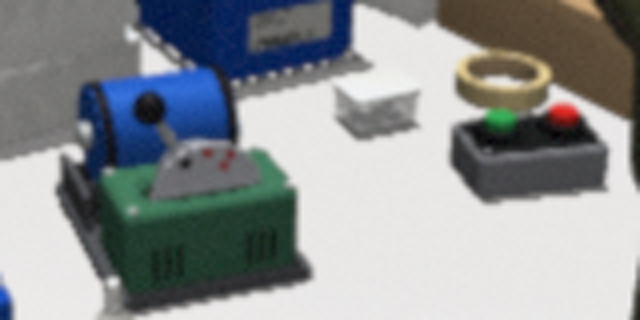

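View pics/side0c.png

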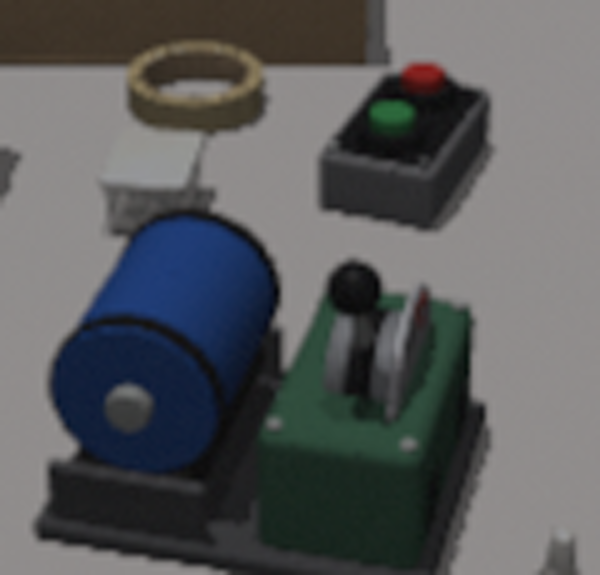

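Crops: the knob is at scene (237.5,197) and side (275.8,207.6), the green button at scene (325,200.5) and side (283,173.5), and red at scene (341,199) and side (289.8,165.4). The lever-side base edge runs scene crop (125,305) to (310,272).

Run:
```python
from h import *;import pickle
d=pickle.load(open("d0.pkl","rb"));a,b=d["scene"],d["side"]
for n,u,v in(("knob",(237.5,197),(275.8,207.6)),("green",(325,200.5),(283,173.5)),("red",(341,199),(289.8,165.4))):
    print(n,tri(a,u,b,v))
s=lambda x,y:(200+x/4,170+y/4);t=lambda x,y:(205+x/5,150+y/5)
for nm,c,p,q,z in(("base",a,s(125,305),s(310,272),.0),("housingtopfront",a,s(118,210),s(297,190),.09),
  ("house side right",b,t(420,455),t(470,312),.08),("base right",b,t(440,560),t(485,405),.0),("base near",b,t(40,530),t(225,570),0.)):
    P,Q=onz(c,p,z),onz(c,q,z);print(nm,P.round(3),Q.round(3),np.degrees(np.arctan2(*(P-Q)[1::-1])).round(1))
for n,u,z in(("vice",(195,255),.02),("glue",(229,250),.05),("box",(293,196),.02),("tape",(326,190),.012)):print(n,onz(a,u,z).round(3))
for n,u,z in(("glue",(316,272),.05),("tape",(245,168),.012),("graybox",(236,186),.02),("yellow",(90,300),.1)):print(n,onz(b,u,z).round(3))
```

```text
knob (array([0.4949642 , 0.09969846, 0.15351099]), np.float64(0.0005285373865053133))
green (array([ 0.46636633, -0.26059942,  0.05687367]), np.float64(0.0028756384114764946))
red (array([ 0.44198965, -0.31876121,  0.05757305]), np.float64(0.0026557286310046465))
base [0.465 0.144 0.   ] [ 0.424 -0.012  0.   ] 75.1
housingtopfront [0.465 0.148 0.09 ] [0.415 0.012 0.09 ] 70.0
house side right [0.462 0.136 0.08 ] [0.43  0.006 0.08 ] 76.2
base right [0.449 0.118 0.   ] [ 0.417 -0.02   0.   ] 77.1
base near [0.658 0.098 0.   ] [0.559 0.129 0.   ] -17.1
vice [0.457 0.274 0.02 ]
glue [0.386 0.196 0.05 ]
box [ 0.617 -0.231  0.02 ]
tape [ 0.599 -0.395  0.012]
glue [0.401 0.214 0.05 ]
tape [ 0.599 -0.39   0.012]
graybox [ 0.621 -0.243  0.02 ]
yellow [0.869 0.368 0.1  ]
```

```bash
python3 -m pendant '[[1,[-46,-33,-3],[0,0,0]],[1,[-46,-33,-3],[0,0,0]],[1,[-46,-33,-3],[0,0,0]],[1,[-46,-33,-3],[0,0,0]],[1,[-46,-33,-3],[0,0,0]],[1,[-46,-33,-3],[0,0,0]],[1,[-46,-33,-3],[0,0,0]],[1,[-46,-33,-3],[0,0,0]]]' 20; python3 -m pendant '[[1,[0,0,0],[0,0,10]],[1,[0,0,0],[0,0,10]],[1,[0,0,0],[0,0,10]],[1,[0,0,0],[0,0,10]],[1,[0,0,0],[0,0,10]],[1,[0,0,0],[0,0,10]],[1,[0,0,0],[0,0,10]],[1,[0,0,0],[0,0,10]]]'
python3 - <<'E'
from plant import r,cams
import cv2,numpy as np,pickle
from scipy.spatial.transform import Rotation as R
s=r.get_state();w=cams.snapshot("wrist")
pickle.dump((s,w),open("w1.pkl","wb"));cv2.imwrite("pics/w1.png",w["img"][:,:,::-1])
print(R.from_quat(s["eef_rot"]).as_matrix().round(3),s["tool_pos"],s["q"],s["clock"])
print(w["tool_from_camera"].round(3),w["camera_matrix"],w["D"])
E
```

```text
clock: 1.1
tool_pos: [0.4699, 0.2118, 0.2626]
eef_rot: [0.173, 0.985, -0.0, -0.0]
contact_force: [0.8, 0.1, 0.3]
opening: 0.116
finger_force: 0.0
clock: 2.1
tool_pos: [0.4689, 0.2135, 0.2624]
eef_rot: [0.768, 0.641, -0.0, -0.0]
contact_force: [-0.7, -0.5, -0.1]
opening: 0.003
finger_force: 0.0
[[ 0.179  0.984 -0.001]
 [ 0.984 -0.179 -0.   ]
 [-0.    -0.001 -1.   ]] [0.46888914 0.21345714 0.26241288] [-0.62413307  0.51765922  0.16865332  1.87508802 -0.12110639  0.75941522
 -0.56904177] 2.1
[[ 0.     0.949  0.316  0.083]
 [ 1.    -0.     0.    -0.   ]
 [ 0.     0.316 -0.949 -0.146]
 [ 0.     0.     0.     1.   ]] [[282.12682085   0.         259.02988169]
 [  0.         282.12682085 193.65907327]
 [  0.           0.           1.        ]] [-0.04920729  0.          0.          0.          0.        ]
```

View pics/w1.png

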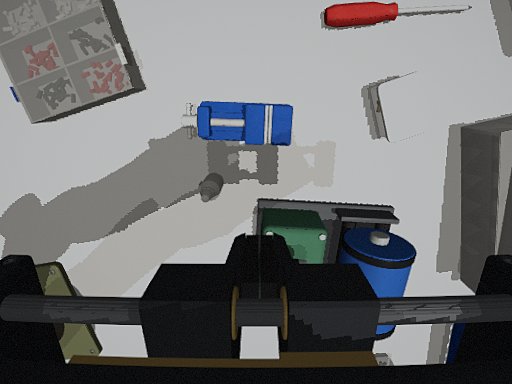

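The wrist view shows the vice at (245,122), glue at (210,188), and the tumbler plate edge from (258,200) to (395,207), which fits a tumbler yaw of about -15°. The knob is hidden behind the fingers. I'll line up on its +y side and go down.

```bash
python3 -m pendant '[[1,[0,0,0],[0,0,5]],[1,[-24,27,0],[0,0,0]],[1,[-24,27,0],[0,0,0]],[1,[0,0,30],[0,0,0]],[1,[0,0,30],[0,0,0]],[1,[0,0,30],[0,0,0]],[1,[0,0,30],[0,0,0]],[1,[0,0,0],[0,0,0]]]'
python3 - <<'E'
from plant import r,cams
import cv2,numpy as np
from scipy.spatial.transform import Rotation as R
s=r.get_state()
a=cams.snapshot("scene")["img"][150:260,180:340,::-1];b=cams.snapshot("side")["img"][150:260,205:365,::-1]
cv2.imwrite("pics/c2.png",cv2.resize(np.hstack([a,b]),(800,275),interpolation=cv2.INTER_CUBIC))
print(R.from_quat(s["eef_rot"]).as_matrix().round(3),s["tool_pos"])
E
```

```text
clock: 3.15
tool_pos: [0.5073, 0.1528, 0.1409]
eef_rot: [0.793, 0.61, -0.002, -0.001]
contact_force: [1.0, 0.0, 0.4]
opening: 0.004
finger_force: 0.0
[[ 0.257  0.967 -0.005]
 [ 0.967 -0.257 -0.001]
 [-0.002 -0.004 -1.   ]] [0.50729017 0.15281459 0.14094886]
```

View pics/c2.png

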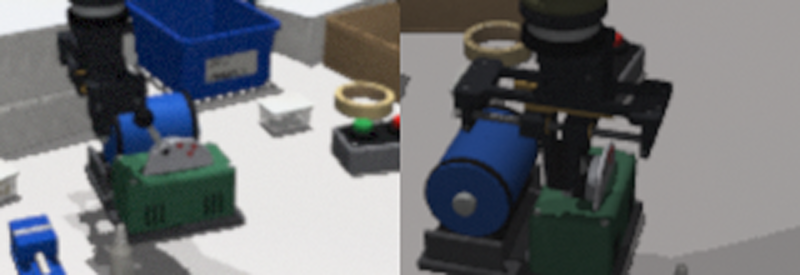

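The crops show the closed fingers on the +y side of the knob (scene crop about (143,118)), with the knob still in the off position. I'll push along tool -x.

```bash
python3 -m pendant '[[1,[-10,0,0],[0,0,0]],[1,[-10,0,0],[0,0,0]],[1,[-10,0,0],[0,0,0]],[1,[-8,0,0],[0,0,0]]]';python3 -m pendant '[[1,[-8,0,0],[0,0,0]],[1,[-8,0,0],[0,0,0]]]'; python3 -m pendant '[[1,[-8,0,0],[0,0,0]],[1,[-8,0,0],[0,0,0]]]'
```

```text
clock: 3.75
tool_pos: [0.5005, 0.1184, 0.1437]
eef_rot: [0.793, 0.609, 0.003, -0.0]
contact_force: [1.2, 10.2, 6.2]
opening: 0.005
finger_force: 5.2
clock: 4.0
tool_pos: [0.4985, 0.1074, 0.1447]
eef_rot: [0.792, 0.611, 0.006, -0.001]
contact_force: [1.6, 12.4, 8.8]
opening: 0.0
finger_force: 5.9
clock: 4.25
tool_pos: [0.4904, 0.0845, 0.1428]
eef_rot: [0.793, 0.609, -0.0, 0.0]
contact_force: [0.7, 0.0, -0.3]
opening: 0.003
finger_force: 0.0
```

```bash
python3 -m pendant '[[1,[-8,0,0],[0,0,0]],[1,[-8,0,0],[0,0,0]],[1,[-7,0,0],[0,0,0]]]';python3 -m pendant '[[1,[-7,0,0],[0,0,0]],[1,[-5,0,0],[0,0,0]]]'; python3 -m pendant '[[1,[-4,0,0],[0,0,0]],[1,[0,0,0],[0,0,0]]]'
```

```text
clock: 4.62
tool_pos: [0.4857, 0.0649, 0.1431]
eef_rot: [0.793, 0.61, 0.002, -0.0]
contact_force: [1.0, 4.6, 2.1]
opening: 0.007
finger_force: 2.2
clock: 4.88
tool_pos: [0.481, 0.0501, 0.1425]
eef_rot: [0.794, 0.608, -0.001, 0.0]
contact_force: [0.5, -0.0, -0.6]
opening: 0.006
finger_force: 0.0
clock: 5.12
tool_pos: [0.4805, 0.0472, 0.1426]
eef_rot: [0.794, 0.608, -0.0, 0.0]
contact_force: [0.1, -0.5, 0.0]
opening: 0.002
finger_force: 0.0
```

```bash
python3 -m pendant '[[1,[12,0,0],[0,0,0]],[1,[10,0,-20],[0,0,0]],[1,[0,0,-45],[0,0,0]],[1,[0,0,-45],[0,0,0]]]'; python3 -m pendant '[[1,[-46,9,0],[0,0,0]],[1,[-46,9,0],[0,0,0]],[1,[-46,9,0],[0,0,0]],[1,[-46,9,0],[0,0,0]],[1,[-46,9,0],[0,0,0]],[1,[-46,9,0],[0,0,0]],[1,[-46,9,0],[0,0,0]],[1,[0,0,0],[0,0,0]]]'
python3 - <<'E'
from plant import r,cams
import cv2,numpy as np,pickle
s=r.get_state();A=cams.snapshot("scene");B=cams.snapshot("side")
pickle.dump((s,A,B),open("d3.pkl","wb"))
a=A["img"][130:260,200:360,::-1];b=B["img"][110:240,215:375,::-1]
cv2.imwrite("pics/c3.png",cv2.resize(np.hstack([a,b]),(800,325),interpolation=cv2.INTER_CUBIC))
print(s["tool_pos"],s["eef_rot"])
E
```

```text
clock: 5.62
tool_pos: [0.4864, 0.0707, 0.2538]
eef_rot: [0.793, 0.61, -0.0, -0.0]
contact_force: [-0.3, 1.3, -0.4]
opening: 0.006
finger_force: 0.0
clock: 6.62
tool_pos: [0.4637, -0.2618, 0.2528]
eef_rot: [0.795, 0.607, -0.001, 0.001]
contact_force: [0.0, 0.9, -1.0]
opening: 0.011
finger_force: 0.0
[ 0.46374963 -0.26184512  0.25276976] [ 7.95068000e-01  6.06518996e-01 -5.62960383e-04  1.12512242e-03]
```

View pics/c3.png

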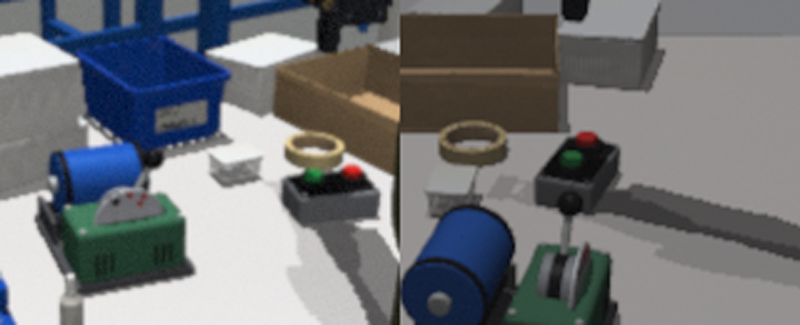

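The crops show the lever tipped to the other side, with the knob at scene (260.8,193.2) and side (282.6,191.2). The station is untouched, with the fingers high above it. I'll check the lever angle numerically.

```bash
python3 - <<'E'
from h import *;import pickle
s,a,b=pickle.load(open("d3.pkl","rb"))
k,e=tri(a,(260.8,193.2),b,(282.6,191.2));print(k,e,np.linalg.norm((k-[.495,.0997,.1535])[:2]),"expect .0815")
print(tri(a,(325.6,200),b,(283,173.2)))
E
python3 -m pendant '[[1,[0,2,45],[0,0,0]],[1,[0,0,45],[0,0,0]],[1,[0,0,45],[0,0,0]],[1,[0,0,40],[0,0,0]],[1,[0,0,0],[0,0,0]]]'
```

```text
[0.4765626  0.02271884 0.1548937 ] 0.001365586383173174 0.07915830468617542 expect .0815
(array([ 0.46641174, -0.26326587,  0.05741764]), np.float64(0.0013826196228418175))
clock: 7.35
tool_pos: [0.4652, -0.2553, 0.0756]
eef_rot: [0.792, 0.61, -0.001, -0.003]
contact_force: [0.5, -0.3, -0.0]
opening: 0.004
finger_force: 0.0
```

Knob displacement is 79 mm at height 155 mm, so the lever is at its last stop. Next I'll press start.

```bash
python3 -m pendant '[[1,[-7,1,0],[0,0,0]],[1,[0,0,8],[0,0,0]],[1,[0,0,6],[0,0,0]],[1,[0,0,4],[0,0,0]],[1,[0,0,0],[0,0,0]]]'; python3 -m pendant '[[1,[0,0,2],[0,0,0]],[1,[0,0,2],[0,0,0]],[1,[0,0,0],[0,0,0]]]'; python3 -m pendant '[[1,[0,0,2],[0,0,0]],[1,[0,0,1],[0,0,0]],[1,[0,0,0],[0,0,0]]]'
```

```text
clock: 7.98
tool_pos: [0.4659, -0.2662, 0.0605]
eef_rot: [0.793, 0.609, 0.0, 0.001]
contact_force: [-1.0, -0.2, 6.5]
opening: 0.007
finger_force: 3.4
clock: 8.35
tool_pos: [0.466, -0.2664, 0.0598]
eef_rot: [0.793, 0.609, 0.001, 0.002]
contact_force: [-4.2, 3.3, 39.9]
opening: 0.001
finger_force: 19.9
clock: 8.72
tool_pos: [0.4661, -0.2664, 0.0593]
eef_rot: [0.794, 0.609, 0.001, 0.002]
contact_force: [-8.2, 5.9, 64.3]
opening: 0.007
finger_force: 32.2
```

```bash
python3 -m pendant '[[1,[0,0,-4],[0,0,0]],[1,[0,0,-2],[0,0,0]],[1,[0,0,0],[0,0,0]]]'; for i in 1 2 3 4;do python3 -m pendant '[[1,[0,0,-2],[0,0,0]],[1,[0,0,0],[0,0,0]]]' | grep -E "tool_pos|contact"; done
```

```text
clock: 9.1
tool_pos: [0.466, -0.2663, 0.0603]
eef_rot: [0.793, 0.609, 0.001, 0.001]
contact_force: [-1.8, 0.7, 15.5]
opening: 0.006
finger_force: 7.5
tool_pos: [0.4659, -0.2662, 0.0612]
contact_force: [1.2, -0.1, 5.0]
tool_pos: [0.4659, -0.2662, 0.0629]
contact_force: [2.2, -0.8, 4.9]
tool_pos: [0.4651, -0.2655, 0.0646]
contact_force: [1.0, -0.9, 2.3]
tool_pos: [0.4643, -0.2651, 0.0665]
contact_force: [-0.5, 0.1, 1.7]
```

The spring force fades over about 6 mm above a hard stop, so the button went fully down. I'll retreat and check.

```bash
python3 -m pendant '[[1,[0,0,-20],[0,0,0]],[1,[0,0,-50],[0,0,0]],[1,[0,0,-50],[0,0,0]],[1,[0,0,-50],[0,0,0]],[1,[0,0,0],[0,0,0]]]'
python3 - <<'E'
from plant import r,cams
import cv2,numpy as np
a=cams.snapshot("scene")["img"][130:260,200:360,::-1];b=cams.snapshot("side")["img"][110:240,215:375,::-1]
cv2.imwrite("pics/c4.png",cv2.resize(np.hstack([a,b]),(800,325),interpolation=cv2.INTER_CUBIC))
E
```

```text
clock: 10.72
tool_pos: [0.4663, -0.2664, 0.2397]
eef_rot: [0.793, 0.609, 0.001, 0.002]
contact_force: [-0.2, -0.6, 0.1]
opening: 0.008
finger_force: 0.0
```

View pics/c4.png

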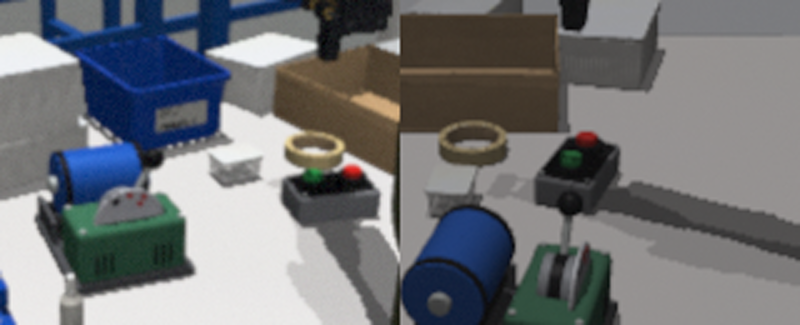

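The crops show the lever still at the last stop (knob at crop (152,158) and (569,203)). The green button is up again and the robot is clear.

```bash
python3 -c "
from plant import r
print(r.finish_job())"
```

```text
the job is handed in; nothing more can be done
None
```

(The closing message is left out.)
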